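# Prop the drying cabinet's door open on the middle hole of its stay

## Robot

A 6-joint arm with a two-finger parallel gripper is mounted at the origin on the work surface. World frame = base frame: x ahead of the robot, y to its left, z up, the work surface at z = 0. Lengths are in m, angles in rad, forces in N, time in s.
With the tool pointing down it reaches from about 0.3 to 0.875 m from the base axis. Payload 6.4 kg.
Tool frame: the origin (TCP) lies at the very end of the fingers, on their centre line; the grasp point (between the pads) lies 19 mm behind it (ctrl.hold_point_z is the distance from the TCP to the grasp point, in m); y points along the fingers, x is the direction in which the jaws open and shut, and the axes are right-handed (so a half turn about y gives the same grasp; the last joint's range is limited). The gripper opens to 85 mm and grips with 20 to 120 N. Pads are 22 mm wide; open, the fingers measure 114 mm over their backs; the gripper's body (76 mm by 85 mm) begins 54 mm behind the grasp point. The pads swing forward as they close: fully open they stand 13 mm farther back than shut.
Start: joints at [1.141, 0.181, 1.607, -0, 1.354, -0.206], TCP at [0.128, 0.561, 0.21] pointing down, gripper open.
Joint ranges: [-2.99, 2.99], [-0.89, 2.07], [0.3, 2.58], [-1.14, 4.28], [0, 2.63], [-3.12, 3.12]. Speed limits (rad/s): [2.57, 2.57, 3.01, 3.14, 3.14, 3.14].

## Interface

Orientations are given as a unit quaternion [w, x, y, z].
In Python, from bench import ctrl, imaging gives the robot as it stands.
- The arm moves only by the shell command python3 -m jog 'ROWS'. ROWS is JSON, a list of rows, each a list of 3 entries, a list of its own where there are three numbers: the shift along the tool's x, y, z in cm, then the turn, a rotation vector about the tool's x, y, z in rad, then the finger opening in cm, from 0 to 8.54. A call has 1 to 12 rows; each row shifts and turns the pose as measured when the row begins, along the tool's axes as they then stand; what a row does not reach is not made up. A row lasts 1/12 s, in which the tool goes at most 41.7 mm and 7.16 degrees, less where a joint would pass 70% of its speed; a pose out of reach is approached as far as the arm can. A call is refused whole if a number of a shift passes 4.17 or a number of a turn 0.125, either way. A call with a gripper value outside its range is refused whole. The fingers move at their own pace and stop on an object; the grip force is fixed at half the most. Time passes only in rows, so rows that do not move let the fingers close. It gives the time, the measured TCP pose, the force and the opening at its end, in the units of the state.
- ctrl.get_obs(): the state, without advancing time (a new reading comes with each control period).
- imaging.camera(name): name is "scene" or "side" or "wrist"; returns a dict with "frame" (384x512x3 uint8, red, green, blue), "depth" (384x512 float32, m along the optical axis (not along the pixel's ray), 0 where there is no reading), "K" (3x3 intrinsics, pixels), "R" (3x3) and "t" (3): a world point X has camera coordinates R X + t. Camera axes: x right, y down, z forward; pixel columns grow to the right and rows downward; lengths in m; the calibration is good to about 2 mm. A picture is of the moment at which its call begins.
- ctrl.hand_in(): hands the job in, once; it reports no verdict.
The state is a dict: "time_s": time; "q": joint angles; "dq": joint speeds; "joint_efforts": joint torques, N m; "eef_pos": TCP position; "eef_rot": TCP orientation; "wrist_force": force on the tool from outside, world axes, zero at the start; "torque": the same for the moment, N m; "opening": opening from 0.0 (shut) to 1.0 (fully open).
Only numpy, scipy, OpenCV 4.12 (cv2) and the standard library are available. Lean on these libraries where they do the work, as an engineer would, in place of code of your own. Each camera call takes 0.05 s, during which the arm holds its last target. There are 200 camera calls.

## Task

Prop the drying cabinet's door ajar so that the bottles inside can air: take the steel stay bar on its top by the knob, draw the door open with it, and drop the bar's middle hole over the peg so that the bar lies fully down, flat, and holds the door by itself when you let go. Feel gently for the peg, without forcing the bar down on it, and leave the jars, cartons and other things where they are.

Things in the scene. Friction and masses are not known exactly. Their poses are not given: they have to be found in the camera images.
- cabinet: White steel drying cabinet, 300 (x) x 340 (y) x 180 mm high, fixed; origin at the centre of its underside, z up, open front towards its own -x. On its flat top: the peg plate near the front, a jar and a carton at the +y side. Door hinge axis: upright, at x = -159, y = +160 mm; bar's pivot with the door shut: x = -159, y = -60, z = 187 mm.
- door (a joint): Opening angle of the glazed door in rad, 0 shut, up to 1.2; 320 mm wide, 172 mm high, 16 mm thick. Its free edge swings out to the cabinet's -x. A damped spring (1.1 N m/rad x (angle + 0.3); 2 N m s/rad) always closes it: about 4 N at the bar's pivot, 220 mm from the hinge. Middle hole on the peg: about 0.45 (0.38 to 0.52 by where the peg is clamped). Shut at the start.
- stay: Stay bar: flat steel, 6 mm thick, 26 mm wide, 0.22 kg with its knob. Origin on its pivot on the door's top, mid-plane of the bar; x along the bar to the knob, z up. It ends 235 mm from the pivot. It swivels freely and tips up (0 to 0.8 rad); a stop in the pivot carries it level, underside 4 mm above the cabinet's top. At the start it lies level, to the -y side of the peg.
- middle_hole (a point): Centre of the bar's middle hole, in its mid-plane; axes as the bar's (z is upright when the bar lies level). Three through holes of 12.5 mm diameter stand 100, 140 (this one) and 180 mm from the pivot.
- knob (a point): Centre of the black knob on the bar's free end, an upright cylinder of 18 mm diameter and 34 mm height on the bar's upper face, 215 mm from the pivot; this point is half-way up it, 20 mm above the bar's mid-plane. Axes as those of the bar.
- peg_plate: Slotted steel plate, 56 x 26 x 2 mm, on the cabinet's top, 115 mm to -x and 38 mm to -y of the cabinet's centre. Origin on the cabinet's top at the slot's centre; x along the slot (the cabinet's x). In the slot stands the steel peg, 10 mm diameter, its rim chamfered 1 mm, top 18 mm above the cabinet's top, immovable. More than 30 N between bar and peg damages them.
- plate_front (a point): Middle of the plate's front edge (28 mm to -x of the slot's centre). The peg is clamped anywhere up to 14 mm either way along the slot from the slot's centre, which is not measured: look, or feel for it. Across the slot (y) it is central. A bar resting with its middle part on the peg's top is tipped up about 0.1 rad; level near the slot means the peg is in a hole.
- amber_jar: Amber glass jar, 54 mm diameter, 75 mm high, on the cabinet's top at the +y side towards the back; origin under its centre. To be left alone.
- carton_a: White carton, 50 x 70 x 45 mm, on the cabinet's top at the +y side towards the front; origin under its centre. To be left alone.
- tub: White tub, 60 mm diameter, 90 mm high, on the table left of the cabinet; origin under its centre. To be left alone.
- carton_b: Brown carton, 80 x 120 x 60 mm, on the table left of the cabinet; origin under its centre. To be left alone.
- small_bottle: Amber bottle, 40 mm diameter, 65 mm high, on the table right of the cabinet; origin under its centre. To be left alone.
- count_tray: Blue tablet-counting tray, 150 x 190 x 25 mm, on the table right of the cabinet; origin under its centre. To be left alone.
- spatula: Spatula, 170 mm long, lying on the table to the right; to be left alone.

How it is judged:
By the outcome, as a careful person would: the job done as asked, in the order asked, and still so for the second after the job is handed in, with the robot touching nothing.
It also fails if it takes over 61 s, if anything falls off the work surface, if the arm or the gripper's body presses on something with over 40 N, if the wrist force passes 120 N, or if a joint passes its speed limit or range.

## Working session

There is one attempt and no reset: what is moved stays moved. The work goes in short steps, Python scripts to look and compute and a shell command to move; the robot and the scene stay as the last step left them, time stands still between calls to the robot, and variables do not carry over. Pictures are saved under pics/ and viewed, about 8 in all and at most 12, crops included, and the job is handed in when it is done.

```bash
mkdir -p pics; ls; python3 - <<'E'
from bench import ctrl, imaging
import cv2, numpy as np
o=ctrl.get_obs(); print({k:np.round(v,4) for k,v in o.items()}, ctrl.hold_point_z)
ims=[]
for n in ["scene","side"]:
    c=imaging.camera(n); np.savez(f"pics/{n}0.npz",**c)
    print(n,c["K"].round(1).tolist(),c["R"].round(4).tolist(),c["t"].round(4).tolist())
    cv2.imwrite(f"pics/{n}0.png",cv2.resize(c["frame"][:,:,::-1],(800,600)))
E
```

```text
pics
{'time_s': np.float64(0.0), 'q': array([ 1.1407,  0.1816,  1.6081, -0.    ,  1.3538, -0.2063]), 'dq': array([-0.0003, -0.001 ,  0.0006, -0.0006, -0.0011, -0.0001]), 'joint_efforts': array([ 5.00000e-04, -4.44879e+01, -3.51332e+01, -0.00000e+00,
        9.20000e-03,  0.00000e+00]), 'eef_pos': array([0.1273, 0.5601, 0.2086]), 'eef_rot': array([-0.5524,  0.553 ,  0.4405, -0.4416]), 'wrist_force': array([0.1496, 0.0618, 0.5731]), 'torque': array([-0.0627,  0.0073,  0.0493]), 'opening': np.float64(0.9977)} 0.0187
scene [[354.4, 0.0, 259.4], [0.0, 354.4, 190.6], [0.0, 0.0, 1.0]] [[-0.6606, 0.7507, 0.0047], [0.4803, 0.4276, -0.7658], [-0.5769, -0.5037, -0.643]] [0.3257, -0.1351, 1.6146]
side [[457.8, 0.0, 263.0], [0.0, 457.8, 184.4], [0.0, 0.0, 1.0]] [[0.9423, -0.3341, 0.0196], [-0.1623, -0.5074, -0.8463], [0.2926, 0.7943, -0.5324]] [-0.4816, 0.218, 1.2077]
```

View pics/scene0.png

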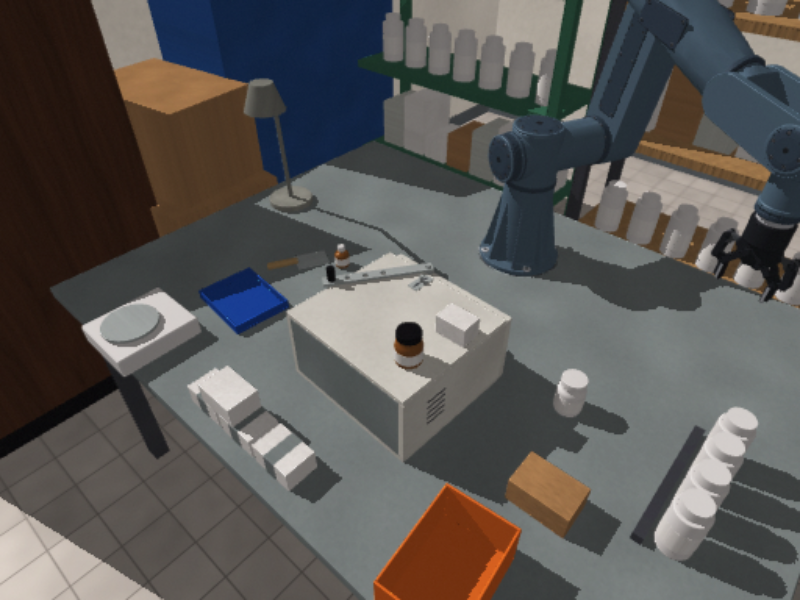

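View pics/side0.png

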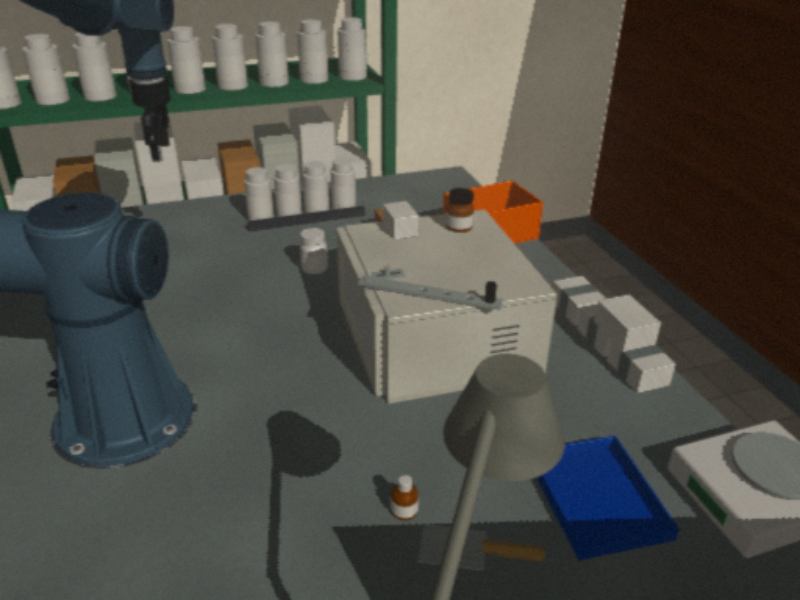

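The scene shows the cabinet mid-table. Its top carries the bar, with the black knob at (331,273) and the pivot at about (430,267). The peg plate is at about (420,283). In the side view the knob is at (490,292) and the pivot at about (365,280).

```bash
cat > h.py <<'E'
import numpy as np, cv2
def cloud(c):
    K=c["K"];d=c["depth"];v,u=np.mgrid[:d.shape[0],:d.shape[1]]
    P=np.stack([(u-K[0,2])/K[0,0]*d,(v-K[1,2])/K[1,1]*d,d],-1)
    return (P-c["t"])@c["R"]
def ray(c,u,v,z):
    r=c["R"].T@np.linalg.solve(c["K"],[u,v,1.]);o=-c["R"].T@c["t"]
    return o+r*(z-o[2])/r[2]
def proj(c,X):
    p=c["K"]@(c["R"]@np.asarray(X)+c["t"]);return p[:2]/p[2]
E
python3 - <<'E'
from h import *
for n in ["scene","side"]:
    c=dict(np.load(f"pics/{n}0.npz"));P=cloud(c);z=P[...,2];f=c["frame"].astype(int)
    roi=(P[...,0]>.2)&(P[...,0]<.9)&(abs(P[...,1])<.5)&(c["depth"]>0)
    m=roi&(abs(z-.18)<.004)
    m=cv2.morphologyEx(m.astype(np.uint8),cv2.MORPH_OPEN,np.ones((3,3)))
    _,l,s,_=cv2.connectedComponentsWithStats(m); k=1+s[1:,4].argmax(); m=l==k
    r=cv2.minAreaRect(P[m][:,:2].astype(np.float32)); print(n,"top",m.sum(),P[m][:,2].mean(),r,cv2.boxPoints(r).round(4).tolist())
    kn=roi&(f.max(-1)<50)&(z>.19)&(z<.25)
    _,l,s,ce=cv2.connectedComponentsWithStats(kn.astype(np.uint8))
    for i in range(1,len(s)):
        if s[i,4]>8: q=P[l==i]; print("dark",s[i],ce[i].round(1),q.mean(0).round(4),ray(c,*ce[i],.207).round(4))
    x0,y0,x1,y1=(180,140,330,250) if n=="scene" else (205,120,360,220)
    cv2.imwrite(f"pics/{n}0c.png",cv2.resize(c["frame"][y0:y1,x0:x1,::-1],None,fx=5,fy=5,interpolation=cv2.INTER_CUBIC))
E
```

```text
scene top 5293 0.17936551956053404 ((0.5881301164627075, 0.0574055016040802), (0.34183546900749207, 0.30898934602737427), 86.66776275634766) [[0.42399999499320984, -0.10419999808073044], [0.7324000000953674, -0.12219999730587006], [0.7523000240325928, 0.2190999984741211], [0.4438000023365021, 0.2370000034570694]]
dark [209 170   6  11  47] [211.2 174.7] [ 0.6075 -0.1157  0.2096] [ 0.6053 -0.1184  0.207 ]
dark [254 215  16   7  47] [262.2 218.5] [0.6781 0.1716 0.244 ] [0.6495 0.1471 0.207 ]
side top 4204 0.18136287039800156 ((0.582314670085907, 0.05597551167011261), (0.3445342183113098, 0.32024678587913513), 86.00543975830078) [[0.4106000065803528, -0.1046999990940094], [0.7300000190734863, -0.12700000405311584], [0.7540000081062317, 0.2167000025510788], [0.43459999561309814, 0.23899999260902405]]
dark [288 127  14   4  30] [293.7 128.8] [0.6538 0.1404 0.246 ] [0.688  0.2162 0.207 ]
dark [310 181   7  12  66] [313.5 186.6] [ 0.5986 -0.1265  0.212 ] [ 0.6023 -0.1195  0.207 ]
```

View pics/scene0c.png

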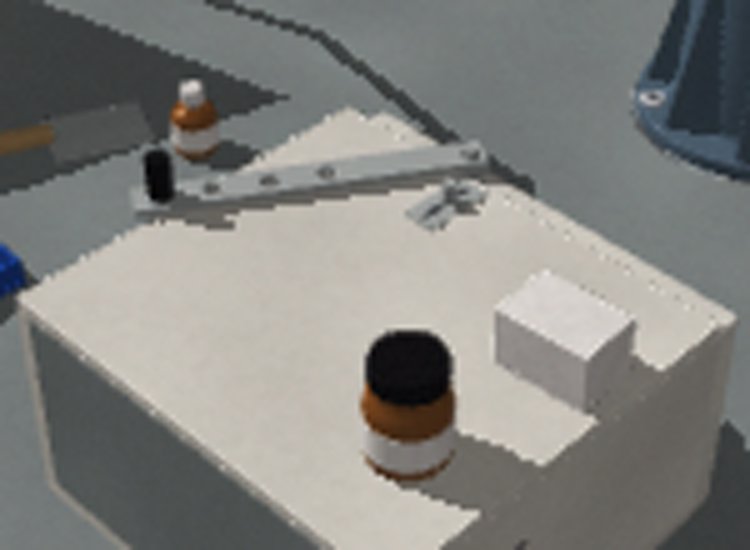

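```bash
python3 - <<'E'
from h import *
from scipy.spatial.transform import Rotation as Ro
from bench import ctrl
o=ctrl.get_obs(); R=Ro.from_quat(o["eef_rot"],scalar_first=True).as_matrix(); print(R.round(3))
print("x az",np.arctan2(R[1,0],R[0,0]))
d=np.array([.604,-.119,.32])-o["eef_pos"]; print("tool shift cm",(R.T@d*100).round(2))
c=dict(np.load("pics/scene0.npz"));print("peg guess",ray(c,272.6,178,.198))
E
```

```text
[[ 0.222 -0.001 -0.975]
 [ 0.975 -0.001  0.222]
 [-0.002 -1.     0.   ]]
x az 1.3470139496671327
tool shift cm [-55.66 -11.06 -61.54]
peg guess [0.47288475 0.04025038 0.198     ]
```

```bash
python3 -m jog '[[[0,-2.8,0],[0,0,0],6],[[0,-2.8,0],[0,0,0],6],[[0,-2.8,0],[0,0,0],5],[[0,-2.8,0],[0,0,0],5],[[-2,0,-2.2],[0,0,0],5],[[-2.5,0,-2.8],[0,0,0],5],[[-2.5,0,-2.8],[0,0,0],5],[[-2.5,0,-2.8],[0,0,0],5],[[-2.5,0,-2.8],[0,0,0],5],[[-2.5,0,-2.8],[0,0,0],5],[[-2.5,0,-2.8],[0,0,0],5],[[-2.5,0,-2.8],[0,0,0],5]]'
python3 -m jog '[[[-2.5,0,-2.8],[0,0,0],5],[[-2.5,0,-2.8],[0,0,0],5],[[-2.5,0,-2.8],[0,0,0],5],[[-2.5,0,-2.8],[0,0,0],5],[[-2.5,0,-2.8],[0,0,0],5],[[-2.5,0,-2.8],[0,0,0],5],[[0,0,0],[0,0.1,0],5],[[0,0,0],[0,0.1,0],5],[[0,0,0],[0,0.1,0],5],[[0,0,0],[0,0.1,0],5],[[0,0,0],[0,0,0],5],[[0,0,0],[0,0,0],5]]'
cat > st.py <<'E'
from h import *
from scipy.spatial.transform import Rotation as Ro
from bench import ctrl, imaging
def state():
    o=ctrl.get_obs(); R=Ro.from_quat(o["eef_rot"],scalar_first=True).as_matrix()
    return o,o["eef_pos"],R
def snap(n,out,crop=None,fx=1.5):
    c=imaging.camera(n); np.savez(f"pics/{out}.npz",**c); f=c["frame"][:,:,::-1]
    if crop: f=f[crop[1]:crop[3],crop[0]:crop[2]]
    cv2.imwrite(f"pics/{out}.png",cv2.resize(f,None,fx=fx,fy=fx,interpolation=cv2.INTER_CUBIC)); return c
E
python3 - <<'E'
from st import *
o,p,R=state(); print(p,R.round(3).tolist(),"x az",np.arctan2(R[1,0],R[0,0]),o["time_s"])
print("to knob cm",(R.T@(np.array([.604,-.119,.32])-p)*100).round(2))
c=snap("wrist","w1"); print(c["R"].round(3).tolist(),(-c["R"].T@c["t"]).round(4)); print("peg px",proj(c,[.473,.03,.198]),"knob px",proj(c,[.604,-.119,.207]))
E
```

```text
time_s: 1.1
eef_pos: [0.2969, 0.3147, 0.3207]
eef_rot: [-0.548, 0.551, 0.441, -0.449]
wrist_force: [1.1, 1.0, 0.2]
opening: 0.585
time_s: 2.1
eef_pos: [0.4359, 0.1128, 0.3175]
eef_rot: [-0.629, 0.634, 0.312, -0.324]
wrist_force: [1.4, -0.5, -0.1]
opening: 0.584
[0.43591402 0.11282932 0.31753355] [[0.595, -0.012, -0.803], [0.803, -0.013, 0.595], [-0.017, -1.0, 0.002]] x az 0.933145099264108 2.1
to knob cm [ -8.62  -0.16 -27.31]
[[0.595, 0.803, -0.017], [0.768, -0.563, 0.306], [0.237, -0.195, -0.952]] [0.3738 0.1636 0.4831]
peg px [216.21900041 258.72585221] knob px [185.59688689 414.05572745]
```

View pics/w1.png

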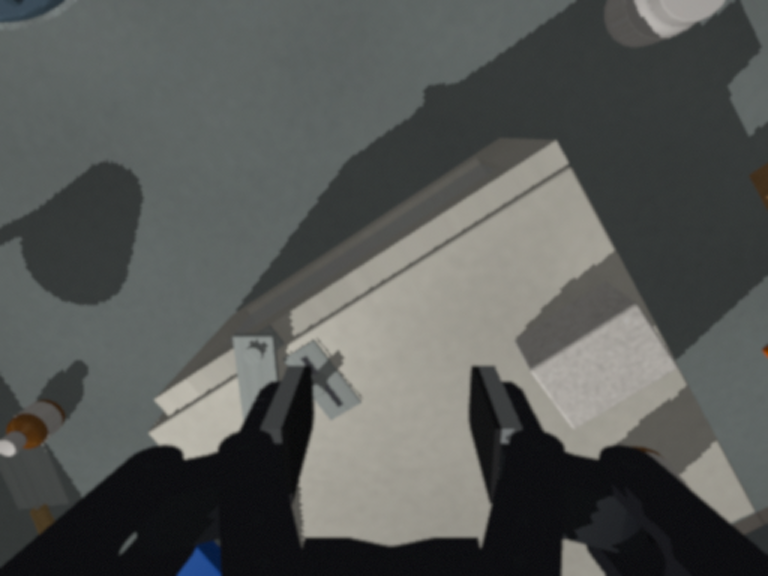

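The wrist view shows the peg plate at (288–360, 340–415), partly behind the left finger, and the pivot end of the bar at (255,350). I'll shift sideways and then look at the plate.

```bash
python3 -m jog '[[[-2.2,0,0],[0,0,0],5],[[-2.2,0,0],[0,0,0],5],[[-2.2,0,0],[0,0,0],5],[[-1,0,-2],[0,0,0],5],[[0,0,-1],[0,0,0],5],[[0,0,0],[0,0,0],5]]'
python3 - <<'E'
from st import *
o,p,R=state(); print(p,"x az",np.arctan2(R[1,0],R[0,0]),o["time_s"])
print("to knob cm",(R.T@(np.array([.604,-.119,.32])-p)*100).round(2))
c=snap("wrist","w2"); u,v=proj(c,[.473,.03,.19]); print(u,v)
x0=int(max(0,u-80));y0=int(max(0,v-60))
print(x0,y0); cv2.imwrite("pics/w2c.png",cv2.resize(c["frame"][y0:y0+120,x0:x0+160,::-1],None,fx=5,fy=5,interpolation=cv2.INTER_CUBIC))
E
```

```text
time_s: 2.65
eef_pos: [0.4133, 0.0336, 0.3183]
eef_rot: [-0.626, 0.63, 0.319, -0.331]
wrist_force: [-1.2, 0.5, -0.2]
opening: 0.585
[0.413291   0.03362827 0.31825148] x az 0.9549862351787496 2.65
to knob cm [ -1.45  -0.22 -24.38]
293.940993910519 229.20975784774004
213 169
```

View pics/w2c.png

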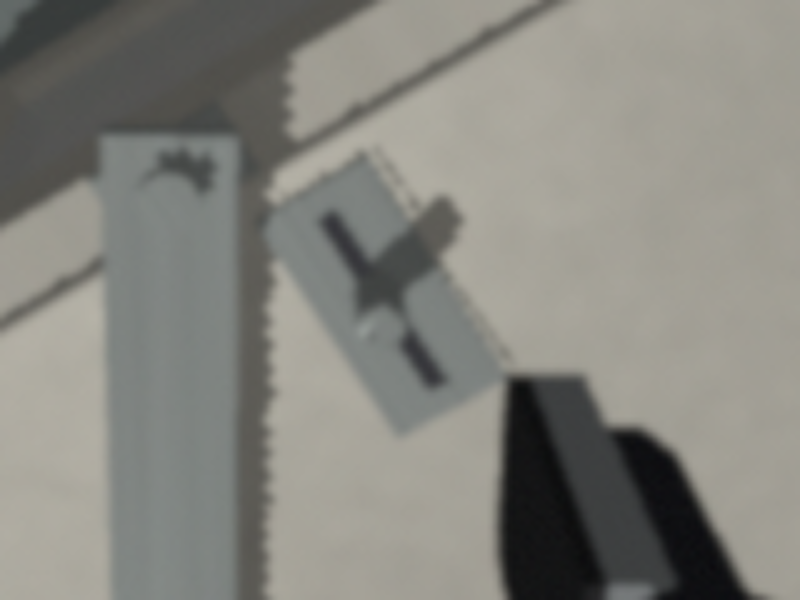

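The crop shows the plate with corners (270,220), (370,152), (505,375) and (402,435). The slot is dark, and the peg covers it around (380,325), behind the slot's centre. The bar is on the left. I'll enhance the crop to pin down the peg.

```bash
python3 - <<'E'
from st import *
c=dict(np.load("pics/w2.npz")); px=lambda a,b:(213+(a+.5)/5-.5,169+(b+.5)/5-.5)
C=[ray(c,*px(*q),.182)[:2] for q in [(270,220),(370,152),(505,375),(402,435)]]
ctr=np.mean(C,0);d=(C[2]+C[3]-C[0]-C[1])/2;print("plate",ctr,np.linalg.norm(d),"az",np.arctan2(d[1],d[0]))
e=C[1]-C[0];print("e",np.linalg.norm(e),np.arctan2(e[1],e[0])-np.pi/2)
print("plate depth z",cloud(c)[230:240,285:300,2].mean(), "bar z",cloud(c)[260:280,240:255,2].mean())
ad=d/np.linalg.norm(d)
for q in [(380,325),(375,330)]:
  t=ray(c,*px(*q),.198)[:2]-ctr; print(q,"s",t@ad,"across",t@[-ad[1],ad[0]])
# predicted pixel of peg top for s
for s in (-.014,-.007,0,.007,.014):
  u,v=proj(c,[*(ctr+ad*s),.198]);u0,v0=proj(c,[*(ctr+ad*s),.182]);print(s,((u-213)*5).round(),((v-169)*5).round(),((u0-213)*5).round(),((v0-169)*5).round())
# bar direction from its edges & knob; pivot end
f=c["frame"][205:265,255:325,::-1]; g=cv2.normalize(cv2.GaussianBlur(f,(0,0),.6),None,0,255,cv2.NORM_MINMAX)
cv2.imwrite("pics/w2d.png",cv2.resize(g,None,fx=10,fy=10,interpolation=cv2.INTER_CUBIC))
E
```

```text
plate [0.47327784 0.02605983] 0.05514033423048381 az -0.08273777443997118
e 0.02408534745420225 0.019466340993541387
plate depth z 0.19322294522368272 bar z 0.19188073821040363
(380, 325) s -0.002607396910554746 across -0.001533605716242609
(375, 330) s -0.0021727557610795724 across -0.002866068192698103
-0.014 356.0 272.0 352.0 240.0
-0.007 374.0 301.0 369.0 268.0
0 392.0 330.0 386.0 296.0
0.007 409.0 359.0 403.0 324.0
0.014 427.0 387.0 419.0 351.0
```

View pics/w2d.png

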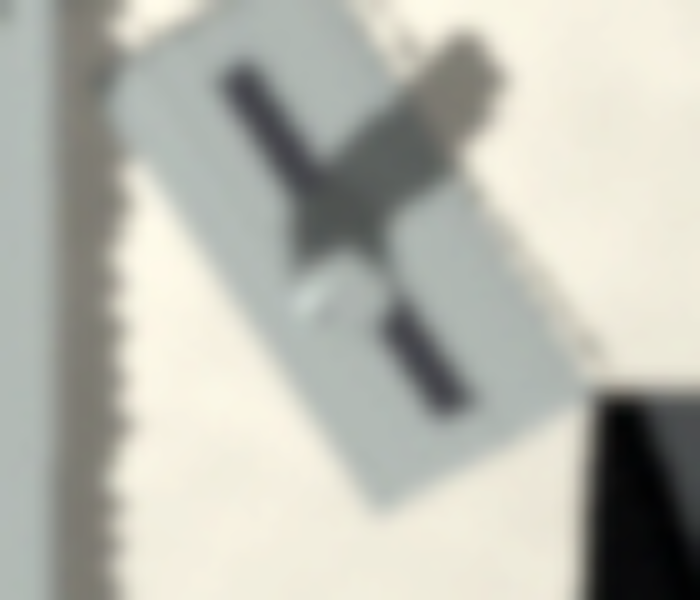

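```bash
python3 -m jog '[[[-0.5,0,-3],[0,0,0],4.5],[[-0.5,0,-3.5],[0,0,0],4.5],[[-0.4,0,-3.5],[0,0,0],4.5],[[0,0,-3.5],[0,0,0],4.5],[[0,0,-3.5],[0,0,0],4.5],[[0,0,-3.5],[0,0,0],4.5],[[0,0,-3],[0,0,0],4.5],[[0,0,-1],[0,0,0],4.5],[[0,0,0],[0,0,0],4.5],[[0,0,0],[0,0,0],4.5]]'
python3 - <<'E'
from st import *
o,p,R=state(); print(p,R.round(3).tolist(),"x az",np.arctan2(R[1,0],R[0,0]),o["time_s"],o["opening"])
print("to knob cm",(R.T@(np.array([.604,-.119,.197])-p)*100).round(2))
c=snap("wrist","w3",fx=1.2); print(proj(c,[.604,-.119,.224]),proj(c,p))
f=c["frame"].astype(int)
P=cloud(c); m=(f.max(-1)<45)&(P[...,2]>.2)&(P[...,2]<.235)
_,l,s,ce=cv2.connectedComponentsWithStats(m.astype(np.uint8))
for i in range(1,len(s)):
    if s[i,4]>60: print(s[i],P[l==i].mean(0),ray(c,*ce[i],.22))
E
```

```text
time_s: 3.53
eef_pos: [0.6154, -0.1115, 0.3127]
eef_rot: [0.626, -0.623, -0.326, 0.338]
wrist_force: [-0.5, -0.2, 0.9]
opening: 0.529
[ 0.61542161 -0.11145751  0.31272226] [[0.559, -0.017, -0.829], [0.829, -0.005, 0.559], [-0.014, -1.0, 0.012]] x az 0.9771713670049404 3.5333 0.5288254752317378
to knob cm [-1.1  11.59  0.39]
[245.07646377 186.12992354] [258.55060478 239.18187197]
[235 168  20  26 409] [ 0.60089737 -0.11744935  0.2205785 ] [ 0.6010478  -0.11761665  0.22      ]
```

View pics/w3.png

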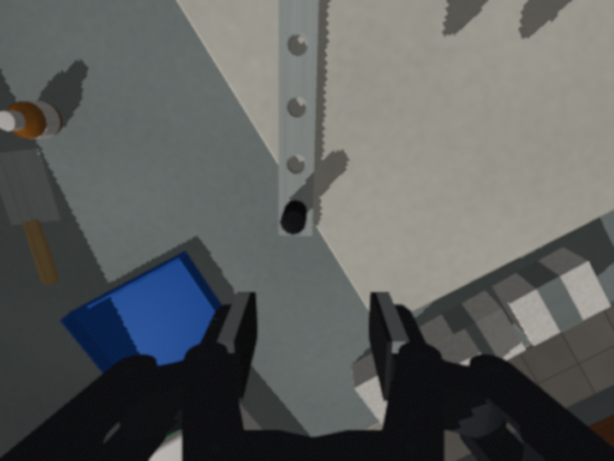

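The bar runs vertically in the view, with the knob at (293,217) and holes at (295,165), (296,107) and (297,45). I'll align over the knob and go down.

```bash
python3 -m jog '[[[-1.1,0,0.6],[0,0,0],4.5],[[-0.2,0,0.1],[-0.012,0.033,-0.014],4.5],[[0,2,0],[0,0,0],4.5],[[0,2.5,0],[0,0,0],4.5],[[0,2.5,0],[0,0,0],4.5],[[0,1,0],[0,0,0],4.5],[[0,0,0],[0,0,0],4.5]]'
python3 - <<'E'
from st import *
o,p,R=state(); print(p,R.round(3).tolist(),"x az",np.arctan2(R[1,0],R[0,0]),o["time_s"])
print("to knob cm",(R.T@(np.array([.602,-.118,.197])-p)*100).round(2))
E
```

```text
time_s: 4.17
eef_pos: [0.6001, -0.1099, 0.2359]
eef_rot: [-0.628, 0.632, 0.325, -0.317]
wrist_force: [0.7, -0.0, -0.4]
opening: 0.527
[ 0.60006546 -0.10993938  0.23586168] [[0.588, 0.013, -0.809], [0.809, 0.0, 0.588], [0.008, -1.0, -0.01]] x az 0.9421882187226225 4.1667
to knob cm [-0.57  3.89 -0.59]
```

```bash
python3 -m jog '[[[-0.5,0,-0.5],[0,0,0],4.5],[[-0.1,0,-0.1],[0.01,0,0.008],4.5],[[0,1.5,0],[0,0,0],4.5],[[0,1.5,0],[0,0,0],4.5],[[0,0.7,0],[0,0,0],4.5],[[0,0,0],[0,0,0],4.5]]'
python3 - <<'E'
from st import *
o,p,R=state(); print(p,R.round(3).tolist(),"x az",np.arctan2(R[1,0],R[0,0]),o["time_s"])
print("to knob cm",(R.T@(np.array([.602,-.118,.197])-p)*100).round(2))
E
```

```text
time_s: 4.67
eef_pos: [0.6056, -0.1202, 0.2076]
eef_rot: [-0.627, 0.634, 0.323, -0.318]
wrist_force: [-0.2, 0.5, -0.3]
opening: 0.526
[ 0.60555272 -0.12023892  0.20762259] [[0.589, 0.011, -0.808], [0.808, -0.005, 0.589], [0.002, -1.0, -0.012]] x az 0.940666667625036 4.6667
to knob cm [-0.03  1.06  0.43]
```

```bash
python3 -m jog '[[[0,0.5,0.4],[0,0,0],4.5],[[0,0.5,0],[0,0,0],4.5],[[0,0,0],[0,0,0],3],[[0,0,0],[0,0,0],0],[[0,0,0],[0,0,0],0],[[0,0,0],[0,0,0],0],[[0,0,0],[0,0,0],0],[[0,0,0],[0,0,0],0],[[0,0,0],[0,0,0],0]]'
python3 - <<'E'
from st import *
o,p,R=state(); print(p,R.round(3).tolist(),"x az",np.arctan2(R[1,0],R[0,0]),o["time_s"],o["opening"],o["wrist_force"])
E
```

```text
time_s: 5.42
eef_pos: [0.6047, -0.1188, 0.202]
eef_rot: [-0.625, 0.636, 0.324, -0.316]
wrist_force: [0.8, -0.2, 0.2]
opening: 0.003
[ 0.60468708 -0.11880311  0.20204418] [[0.59, 0.017, -0.808], [0.808, -0.008, 0.589], [0.004, -1.0, -0.018]] x az 0.9403141362839084 5.4167 0.0029219193469130333 [ 0.82070632 -0.20465541  0.17531474]
```

The fingers shut fully, so the grip missed. I'll look.

```bash
python3 - <<'E'
from st import *
c=snap("wrist","w4",(150,100,370,320),3); print(proj(c,[.602,-.118,.224]))
c=imaging.camera("side");np.savez("pics/s4.npz",**c)
a=cv2.imread("pics/w4.png")[:600,:]; b=cv2.resize(c["frame"][130:250,270:370,::-1],(500,600),interpolation=cv2.INTER_CUBIC)
cv2.imwrite("pics/w4b.png",cv2.resize(np.hstack([a[:600],b]),(800,421)))
E
```

```text
[256.70050884 254.84892016]
```

View pics/w4b.png

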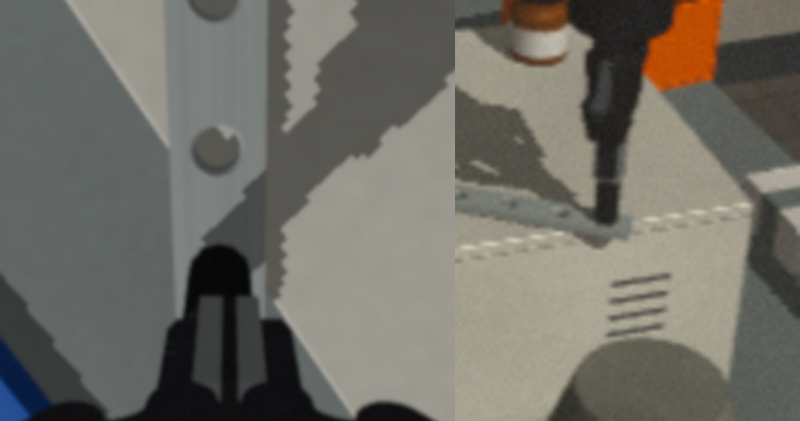

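```bash
python3 - <<'E'
from st import *
c=dict(np.load("pics/w4.npz")); P=cloud(c); f=c["frame"].astype(int)
for r in range(210,262,4): print(r,f[r,256].tolist(),P[r,256].round(4).tolist(), P[r,249].round(3).tolist())
# holes in bar: rays at z .19
k=lambda x,y:(150+x/(800/1160)/3,100+y/(421/600)/3)
for q in [(214,0),(216,150)]: print("hole",ray(c,*k(*q),.19))
print("knob top",ray(c,*k(219,275),.224))
c=dict(np.load("pics/w3.npz"))
for q in [(297,45),(296,107),(295,165)]: print("w3 hole",ray(c,q[0]/1.2,q[1]/1.2,.19))
E
```

```text
210 [70, 74, 71] [0.5935, -0.1125, 0.1902] [0.591, -0.116, 0.19]
214 [67, 70, 68] [0.5954, -0.1139, 0.1906] [0.593, -0.117, 0.19]
218 [8, 7, 8] [0.5958, -0.1142, 0.1953] [0.594, -0.118, 0.194]
222 [8, 8, 9] [0.5958, -0.1141, 0.201] [0.594, -0.118, 0.199]
226 [8, 9, 9] [0.5957, -0.114, 0.2065] [0.594, -0.118, 0.204]
230 [8, 8, 10] [0.5958, -0.114, 0.2113] [0.594, -0.118, 0.209]
234 [7, 9, 9] [0.5961, -0.1142, 0.2151] [0.595, -0.118, 0.214]
238 [10, 10, 12] [0.596, -0.1141, 0.22] [0.594, -0.117, 0.219]
242 [52, 54, 54] [0.5932, -0.1119, 0.231] [0.592, -0.115, 0.23]
246 [54, 55, 56] [0.5935, -0.112, 0.2344] [0.592, -0.115, 0.234]
250 [52, 54, 55] [0.5933, -0.1118, 0.2385] [0.592, -0.114, 0.238]
254 [53, 54, 55] [0.5933, -0.1118, 0.242] [0.591, -0.114, 0.242]
258 [52, 53, 54] [0.5932, -0.1117, 0.2457] [0.592, -0.115, 0.244]
hole [ 0.54336511 -0.07724804  0.19      ]
hole [ 0.57433997 -0.09953049  0.19      ]
knob top [ 0.59122273 -0.11057324  0.224     ]
w3 hole [ 0.50962422 -0.05339309  0.19      ]
w3 hole [ 0.54187129 -0.0765751   0.19      ]
w3 hole [ 0.57474334 -0.10026463  0.19      ]
```

```bash
python3 - <<'E'
from st import *
for n in ["s4","w4"]:
  c=dict(np.load(f"pics/{n}.npz")); P=cloud(c); f=c["frame"].astype(int)
  u,v=proj(c,[.603,-.119,.224]); u=int(round(u)); print(n,u,v, proj(c,[.603,-.119,.19]),proj(c,[.6047,-.1188,.202]))
  for r in range(int(v)-16,int(v)+18,2): print(r,f[r,u].tolist(),P[r,u].round(4).tolist())
E
```

```text
s4 314 180.87722849803882 [313.13005841 192.01425714] [314.05808087 187.97435682]
164 [36, 35, 33] [0.5735, -0.1665, 0.3044]
166 [30, 30, 27] [0.5779, -0.159, 0.2941]
168 [35, 35, 30] [0.5861, -0.144, 0.2789]
170 [35, 31, 28] [0.5869, -0.1435, 0.2728]
172 [37, 33, 29] [0.5973, -0.1245, 0.2545]
174 [37, 36, 35] [0.5946, -0.1307, 0.2527]
176 [38, 38, 32] [0.5955, -0.1299, 0.2462]
178 [38, 36, 34] [0.5981, -0.1259, 0.2375]
180 [44, 41, 39] [0.5966, -0.1299, 0.2343]
182 [47, 41, 45] [0.6001, -0.1243, 0.2243]
184 [36, 36, 28] [0.5983, -0.1286, 0.2212]
186 [42, 36, 33] [0.5995, -0.1274, 0.2143]
188 [40, 37, 36] [0.5998, -0.1279, 0.2084]
190 [39, 36, 34] [0.5998, -0.1289, 0.2029]
192 [36, 37, 34] [0.6016, -0.1264, 0.1949]
194 [79, 81, 75] [0.6014, -0.1279, 0.1898]
196 [112, 111, 104] [0.5999, -0.1317, 0.1862]
w4 256 257.3595215463757 [256.74706379 227.98544136] [258.69519619 239.1947196 ]
241 [46, 46, 47] [0.5937, -0.1122, 0.229]
243 [53, 55, 56] [0.5931, -0.1118, 0.2324]
245 [53, 55, 55] [0.5937, -0.1122, 0.2329]
247 [53, 56, 56] [0.5935, -0.112, 0.2352]
249 [52, 54, 55] [0.5931, -0.1117, 0.2379]
251 [52, 54, 54] [0.5935, -0.112, 0.2389]
253 [52, 54, 55] [0.5933, -0.1118, 0.2412]
255 [51, 53, 53] [0.5933, -0.1118, 0.2428]
257 [52, 53, 54] [0.5937, -0.1121, 0.2437]
259 [52, 54, 54] [0.5932, -0.1117, 0.2465]
261 [51, 52, 53] [0.5932, -0.1117, 0.248]
263 [50, 52, 53] [0.5933, -0.1117, 0.2494]
265 [50, 52, 53] [0.5933, -0.1117, 0.251]
267 [50, 52, 53] [0.5936, -0.1119, 0.2518]
269 [50, 52, 52] [0.5935, -0.1119, 0.2535]
271 [50, 51, 52] [0.5932, -0.1116, 0.2556]
273 [46, 47, 47] [0.5936, -0.1119, 0.2562]
```

The wrist depth shows the shut fingertips at z≈0.227, just above the knob top, although the reported TCP is 0.202. The tips really stand about 25 mm higher than reported. I'll open the fingers and go down in small steps, watching the force.

```bash
python3 -m jog '[[[0,-0.5,0],[0,0,0],3],[[0,0,0],[-0.018,0,-0.004],3.4],[[0,0,0],[0,0,0],3.6],[[0,0,0],[0,0,0],3.6],[[0,0,0],[0,0,0],3.6]]'
python3 -m jog '[[[0,1,0],[0,0,0],3.6],[[0,0.5,0],[0,0,0],3.6]]'
python3 -m jog '[[[0,0.5,0],[0,0,0],3.6],[[0,0,0],[0,0,0],3.6]]'
python3 - <<'E'
from st import *
o,p,R=state(); print(p,R.round(3).tolist(),o["wrist_force"],o["opening"])
c=snap("wrist","w5",(150,100,370,320),2.5)
P=cloud(c);f=c["frame"]
for n,cc in [("w",c)]:
  for u in range(200,320,6):
    col=P[180:300,u,2]; fr=f[180:300,u].max(-1)
    g=np.where((fr<70)&(col>.195)&(col<.3))[0]
    if len(g): print(u,180+g[0],P[180+g[0]:180+g[0]+1,u].round(3).tolist(),col[g].min().round(4))
E
```

```text
time_s: 5.93
eef_pos: [0.6046, -0.1188, 0.2077]
eef_rot: [-0.619, 0.641, 0.329, -0.312]
wrist_force: [0.0, -0.2, 0.1]
opening: 0.423
time_s: 6.1
eef_pos: [0.6059, -0.1193, 0.1933]
eef_rot: [-0.619, 0.642, 0.33, -0.311]
wrist_force: [-0.5, 0.1, -1.2]
opening: 0.427
time_s: 6.27
eef_pos: [0.6051, -0.119, 0.1854]
eef_rot: [-0.62, 0.641, 0.329, -0.312]
wrist_force: [-0.7, -0.4, -0.5]
opening: 0.419
[ 0.60511374 -0.11904514  0.18542595] [[0.589, 0.036, -0.807], [0.808, -0.016, 0.589], [0.008, -0.999, -0.038]] [-0.65000356 -0.4028582  -0.4896365 ] 0.41945406710288546
200 252 [[0.582, -0.136, 0.215]] 0.2146
206 252 [[0.58, -0.13, 0.223]] 0.2227
212 243 [[0.581, -0.128, 0.215]] 0.2145
218 242 [[0.583, -0.126, 0.213]] 0.2133
236 269 [[0.596, -0.125, 0.22]] 0.2202
242 237 [[0.594, -0.122, 0.196]] 0.1961
248 232 [[0.594, -0.118, 0.196]] 0.1955
254 230 [[0.595, -0.115, 0.195]] 0.195
260 232 [[0.597, -0.113, 0.196]] 0.1964
266 234 [[0.601, -0.111, 0.195]] 0.1951
272 252 [[0.606, -0.111, 0.206]] 0.206
302 243 [[0.606, -0.095, 0.215]] 0.2146
308 244 [[0.607, -0.093, 0.216]] 0.2155
314 252 [[0.608, -0.092, 0.223]] 0.2227
```

View pics/w5.png

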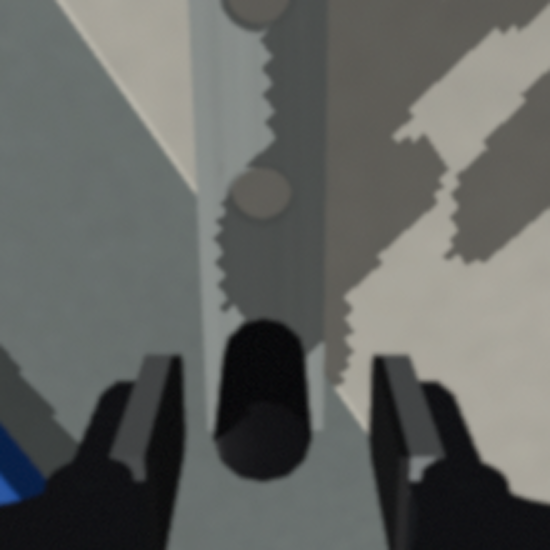

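The knob is now between the fingers, its top at (263,440). I'll centre, go a little lower, level the tool and close.

```bash
python3 -m jog '[[[-0.2,0.5,-0.2],[0.038,0,0.008],3.6],[[0,0.4,0],[0,0,0],3.6],[[0,0,0],[0,0,0],2.5],[[0,0,0],[0,0,0],0],[[0,0,0],[0,0,0],0],[[0,0,0],[0,0,0],0],[[0,0,0],[0,0,0],0],[[0,0,0],[0,0,0],0]]'
python3 - <<'E'
from st import *
o,p,R=state(); print(p,R.round(3).tolist(),o["wrist_force"],o["torque"],o["opening"],"x az",np.arctan2(R[1,0],R[0,0]))
E
```

```text
time_s: 6.98
eef_pos: [0.6062, -0.1218, 0.1771]
eef_rot: [-0.629, 0.631, 0.321, -0.32]
wrist_force: [0.1, -0.8, -0.2]
opening: 0.188
[ 0.60615999 -0.12176477  0.17711122] [[0.589, 0.003, -0.808], [0.808, -0.002, 0.589], [0.0, -1.0, -0.003]] [ 0.05451812 -0.77638682 -0.2289175 ] [-0.08087904 -0.0285475   0.00188138] 0.18809016983927093 x az 0.9408356709732125
```

Gripped: opening is 16 mm on the 18 mm knob. Next comes a small planner from (door angle, bar azimuth, tilt) to per-row tool steps.

```bash
cat > plan.py <<'E'
from st import *
import sys, os
from scipy.linalg import logm, expm
from scipy.optimize import brentq
psi=-.060; Rz=lambda a:Ro.from_euler('z',a).as_matrix()
piv0=np.array([.4283,.0049,.187]); hinge=piv0+.22*Rz(psi)[:,1]; peg0=np.array([.4707,.0263])
def peg(s=0): return peg0+s*Rz(psi)[:2,0]
def pivot(th): return hinge-.22*Rz(psi-th)[:,1]   # free edge swings to -x
def goal(s=0):
    th=brentq(lambda t:np.linalg.norm(peg(s)-pivot(t)[:2])-.14,.2,.8); d=peg(s)-pivot(th)[:2]
    return th,np.arctan2(d[1],d[0])
def Tbar(th,az,tau):
    T=np.eye(4);T[:3,:3]=Rz(az)@Ro.from_euler('y',-tau).as_matrix();T[:3,3]=pivot(th);return T
def Ttool():
    o,p,R=state();T=np.eye(4);T[:3,:3]=R;T[:3,3]=p;return o,T
def step(th,az,tau,n):
    G=np.load("grip.npy");o,T=Ttool();D=np.linalg.inv(T)@Tbar(th,az,tau)@G
    E=expm(np.real(logm(D))/n)
    print("t",o["time_s"].round(2),"F",o["wrist_force"].round(1),"open",o["opening"].round(3),"total cm",(D[:3,3]*100).round(2),"turn",Ro.from_matrix(D[:3,:3]).as_rotvec().round(3))
    print(n,"rows of",(E[:3,3]*100).round(2).tolist(),Ro.from_matrix(E[:3,:3]).as_rotvec().round(4).tolist())
def where():
    "bar as implied by the tool"
    G=np.load("grip.npy");o,T=Ttool();B=T@np.linalg.inv(G)
    x=B[:3,0]; h=B[:3,3]+.14*x
    print("t",o["time_s"].round(2),"F",o["wrist_force"].round(1),"M",o["torque"].round(2),"open",o["opening"].round(3),"pivot",B[:3,3].round(4),"az",np.arctan2(x[1],x[0]).round(3),"tilt",np.arcsin(x[2]).round(3),"hole",h.round(4))
if __name__=="__main__":
    if not os.path.exists("grip.npy"): np.save("grip.npy",np.linalg.inv(Tbar(0,-.622,0))@Ttool()[1])
    if len(sys.argv)>1: step(*[float(a) for a in sys.argv[1:4]],int(sys.argv[4]))
    where()
E
python3 plan.py 0 -.622 .18 4; python3 -c "
from plan import *
print(goal(),hinge,pivot(goal()[0]))"
```

```text
(0.46655656655444827, np.float64(-0.05720776980879575)) [0.44149208 0.22450412 0.187     ] [0.33092903 0.03430472 0.187     ]Traceback (most recent call last):
  File "plan.py", line 28, in <module>
    if len(sys.argv)>1: step(*[float(a) for a in sys.argv[1:4]],int(sys.argv[4]))
                        ~~~~^^^^^^^^^^^^^^^^^^^^^^^^^^^^^^^^^^^^^^^^^^^^^^^^^^^^^
  File "plan.py", line 19, in step
    print("t",o["time_s"].round(2),"F",o["wrist_force"].round(1),"open",o["opening"].round(3),"total cm",(D[:3,3]*100).round(2),"turn",Ro.from_matrix(D[:3,:3]).as_rotvec().round(3))
              ^^^^^^^^^^^^^^^^^
AttributeError: 'float' object has no attribute 'round'
```

```bash
sed -i 's/o\["time_s"\].round(2)/round(o["time_s"],2)/;s/o\["opening"\].round(3)/round(o["opening"],3)/' plan.py; python3 plan.py 0 -.622 .18 4
```

```text
t 6.98 F [ 0.1 -0.8 -0.2] open 0.188 total cm [-0.   -3.93  0.16] turn [-0.18  -0.    -0.001]
4 rows of [0.0, -0.98, -0.03] [-0.045, -0.0, -0.0004]
t 6.98 F [ 0.1 -0.8 -0.2] M [-0.08 -0.03  0.  ] open 0.188 pivot [0.4283 0.0049 0.187 ] az -0.622 tilt -0.0 hole [ 0.5421 -0.0767  0.187 ]
```

```bash
python3 -m jog '[[[0,-1,0],[-0.045,0,0],0],[[0,-1,0],[-0.045,0,0],0],[[0,-1,0],[-0.045,0,0],0],[[0,-1,0],[-0.045,0,0],0],[[0,0,0],[0,0,0],0]]'
python3 plan.py 0.15 -.622 .18 12
```

```text
time_s: 7.4
eef_pos: [0.6044, -0.1207, 0.2179]
eef_rot: [-0.567, 0.688, 0.35, -0.288]
wrist_force: [1.1, -1.0, -0.3]
opening: 0.19
t 7.4 F [ 1.1 -1.  -0.3] open 0.19 total cm [-1.55 -0.4   2.85] turn [ 0.009 -0.001 -0.001]
12 rows of [-0.13, -0.03, 0.24] [0.0007, -0.0001, -0.0001]
t 7.4 F [ 1.1 -1.  -0.3] M [ 0.04  0.07 -0.02] open 0.19 pivot [0.4284 0.005  0.1866] az -0.623 tilt 0.189 hole [ 0.54   -0.0753  0.2129]
```

```bash
python3 -m jog '[[[-0.13,0,0.25],[0,0,0],0],[[-0.13,0,0.25],[0,0,0],0],[[-0.13,0,0.25],[0,0,0],0],[[-0.13,0,0.25],[0,0,0],0],[[-0.13,0,0.25],[0,0,0],0],[[-0.13,0,0.25],[0,0,0],0],[[-0.13,0,0.25],[0,0,0],0],[[-0.13,0,0.25],[0,0,0],0],[[-0.13,0,0.25],[0,0,0],0],[[-0.13,0,0.25],[0,0,0],0],[[-0.13,0,0.25],[0,0,0],0],[[-0.13,0,0.25],[0,0,0],0]]'
python3 plan.py 0.3 -.622 .18 12
```

```text
time_s: 8.4
eef_pos: [0.5716, -0.1184, 0.2125]
eef_rot: [-0.567, 0.689, 0.35, -0.286]
wrist_force: [4.4, -2.3, 2.4]
opening: 0.184
t 8.4 F [ 4.4 -2.3  2.4] open 0.184 total cm [-0.93 -1.    3.05] turn [ 0.012 -0.004  0.   ]
12 rows of [-0.08, -0.08, 0.25] [0.001, -0.0003, 0.0]
t 8.4 F [ 4.4 -2.3  2.4] M [-0.15 -0.24 -0.03] open 0.184 pivot [0.396  0.0077 0.1805] az -0.626 tilt 0.192 hole [ 0.5073 -0.0728  0.2072]
```

```bash
python3 -m jog '[[[-0.08,-0.1,0.26],[0,0,0],0],[[-0.08,-0.1,0.26],[0,0,0],0],[[-0.08,-0.1,0.26],[0,0,0],0],[[-0.08,-0.1,0.26],[0,0,0],0],[[-0.08,-0.1,0.26],[0,0,0],0],[[-0.08,-0.1,0.26],[0,0,0],0],[[-0.08,-0.1,0.26],[0,0,0],0],[[-0.08,-0.1,0.26],[0,0,0],0],[[-0.08,-0.1,0.26],[0,0,0],0],[[-0.08,-0.1,0.26],[0,0,0],0],[[-0.08,-0.1,0.26],[0,0,0],0],[[-0.08,-0.1,0.26],[0,0,0],0]]'
python3 plan.py 0.48 -.55 .18 12
```

```text
time_s: 9.4
eef_pos: [0.5364, -0.1061, 0.2192]
eef_rot: [-0.566, 0.69, 0.35, -0.286]
wrist_force: [3.9, -2.8, 0.7]
opening: 0.184
t 9.4 F [ 3.9 -2.8  0.7] open 0.184 total cm [ 1.01 -0.42  3.57] turn [ 0.015 -0.074 -0.014]
12 rows of [0.09, -0.03, 0.3] [0.0012, -0.0061, -0.0011]
t 9.4 F [ 3.9 -2.8  0.7] M [-0.4  -0.55  0.02] open 0.184 pivot [0.3607 0.0197 0.1867] az -0.625 tilt 0.195 hole [ 0.4721 -0.0606  0.2138]
```

```bash
python3 -m jog '[[[0.09,-0.04,0.31],[0.001,-0.006,-0.001],0],[[0.09,-0.04,0.31],[0.001,-0.006,-0.001],0],[[0.09,-0.04,0.31],[0.001,-0.006,-0.001],0],[[0.09,-0.04,0.31],[0.001,-0.006,-0.001],0],[[0.09,-0.04,0.31],[0.001,-0.006,-0.001],0],[[0.09,-0.04,0.31],[0.001,-0.006,-0.001],0],[[0.09,-0.04,0.31],[0.001,-0.006,-0.001],0],[[0.09,-0.04,0.31],[0.001,-0.006,-0.001],0],[[0.09,-0.04,0.31],[0.001,-0.006,-0.001],0],[[0.09,-0.04,0.31],[0.001,-0.006,-0.001],0],[[0.09,-0.04,0.31],[0.001,-0.006,-0.001],0],[[0.09,-0.04,0.31],[0.001,-0.006,-0.001],0]]'
python3 plan.py 0.467 -.3 .18 12
```

```text
time_s: 10.4
eef_pos: [0.5111, -0.0753, 0.2187]
eef_rot: [-0.556, 0.674, 0.376, -0.309]
wrist_force: [4.7, -2.3, 1.2]
opening: 0.185
t 10.4 F [ 4.7 -2.3  1.2] open 0.185 total cm [5.36 0.2  0.2 ] turn [ 0.011 -0.243 -0.047]
12 rows of [0.45, 0.03, -0.03] [0.0009, -0.0203, -0.0039]
t 10.4 F [ 4.7 -2.3  1.2] M [-0.39 -0.73  0.07] open 0.185 pivot [0.326  0.0367 0.1871] az -0.547 tilt 0.19 hole [ 0.4434 -0.0349  0.2136]
```

```bash
python3 -m jog '[[[0.46,0.02,-0.03],[0,-0.02,-0.004],0],[[0.46,0.02,-0.03],[0,-0.02,-0.004],0],[[0.46,0.02,-0.03],[0,-0.02,-0.004],0],[[0.46,0.02,-0.03],[0,-0.02,-0.004],0],[[0.46,0.02,-0.03],[0,-0.02,-0.004],0],[[0.46,0.02,-0.03],[0,-0.02,-0.004],0],[[0.46,0.02,-0.03],[0,-0.02,-0.004],0],[[0.46,0.02,-0.03],[0,-0.02,-0.004],0],[[0.46,0.02,-0.03],[0,-0.02,-0.004],0],[[0.46,0.02,-0.03],[0,-0.02,-0.004],0],[[0.46,0.02,-0.03],[0,-0.02,-0.004],0],[[0.46,0.02,-0.03],[0,-0.02,-0.004],0]]'
python3 plan.py 0.467 -.057 .18 12
```

```text
time_s: 11.4
eef_pos: [0.5387, -0.0212, 0.2156]
eef_rot: [-0.51, 0.616, 0.463, -0.381]
wrist_force: [3.1, -1.2, -0.3]
opening: 0.187
t 11.4 F [ 3.1 -1.2 -0.3] open 0.187 total cm [ 4.45 -0.14  0.4 ] turn [ 0.007 -0.215 -0.04 ]
12 rows of [0.37, -0.01, -0.0] [0.0006, -0.018, -0.0033]
t 11.4 F [ 3.1 -1.2 -0.3] M [-0.3  -0.27  0.2 ] open 0.187 pivot [0.3304 0.0372 0.1848] az -0.276 tilt 0.187 hole [ 4.627e-01 -3.000e-04  2.108e-01]
```

```bash
python3 -m jog '[[[0.37,-0.02,0],[0,-0.018,-0.003],0],[[0.37,-0.02,0],[0,-0.018,-0.003],0],[[0.37,-0.02,0],[0,-0.018,-0.003],0],[[0.37,-0.02,0],[0,-0.018,-0.003],0],[[0.37,-0.02,0],[0,-0.018,-0.003],0],[[0.37,-0.02,0],[0,-0.018,-0.003],0],[[0.37,-0.02,0],[0,-0.018,-0.003],0],[[0.37,-0.02,0],[0,-0.018,-0.003],0],[[0.37,-0.02,0],[0,-0.018,-0.003],0],[[0.37,-0.02,0],[0,-0.018,-0.003],0],[[0.37,-0.02,0],[0,-0.018,-0.003],0],[[0,0,0],[0,0,0],0]]'
python3 plan.py 0.467 -.057 .14 4
python3 - <<'E'
from st import *
c=snap("wrist","w6",(150,60,370,280),2.7); print(proj(c,[.4707,.0263,.198]))
E
```

```text
time_s: 12.4
eef_pos: [0.5471, 0.0247, 0.2183]
eef_rot: [-0.463, 0.562, 0.529, -0.437]
wrist_force: [4.4, -2.2, -1.3]
opening: 0.189
t 12.4 F [ 4.4 -2.2 -1.3] open 0.189 total cm [-0.2   1.06  0.09] turn [ 0.048  0.006 -0.002]
4 rows of [-0.05, 0.27, 0.02] [0.012, 0.0015, -0.0004]
t 12.4 F [ 4.4 -2.2 -1.3] M [-0.09 -0.51  0.19] open 0.189 pivot [0.331  0.0351 0.1871] az -0.051 tilt 0.188 hole [0.4684 0.0281 0.2133]
[251.31193676  88.79914309]
```

View pics/w6.png

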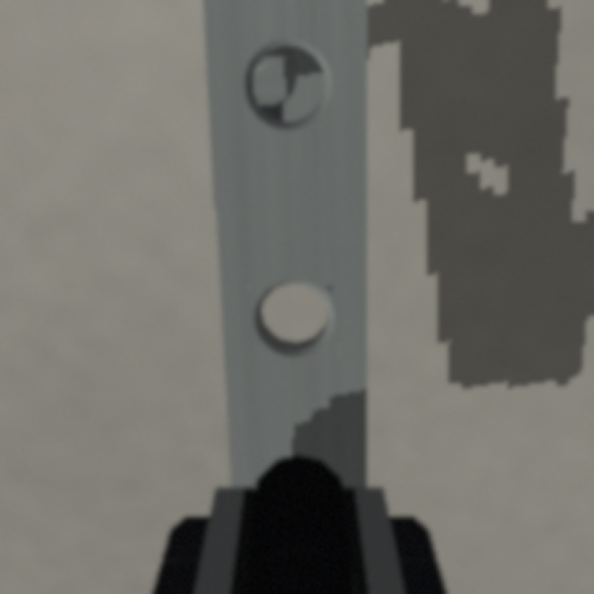

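Through the middle hole at (286,85) the peg's top shows as a light patch at (270,82). That matches the predicted (273,78), a little left of the hole's centre. I'll lower gently along the plan.

```bash
python3 -m jog '[[[-0.06,0.28,0.02],[0.012,0.002,0],0],[[-0.06,0.28,0.02],[0.012,0.002,0],0],[[-0.06,0.28,0.02],[0.012,0.001,0],0],[[-0.04,0.28,0.02],[0.012,0.001,0],0],[[0,0,0],[0,0,0],0]]'
python3 plan.py 0.467 -.057 .115 4
```

```text
time_s: 12.87
eef_pos: [0.5485, 0.0217, 0.2061]
eef_rot: [-0.48, 0.551, 0.515, -0.448]
wrist_force: [4.5, -0.6, 0.7]
opening: 0.186
t 12.87 F [ 4.5 -0.6  0.7] open 0.186 total cm [0.09 0.38 0.05] turn [ 0.021 -0.003 -0.002]
4 rows of [0.02, 0.1, 0.01] [0.0052, -0.0007, -0.0004]
t 12.87 F [ 4.5 -0.6  0.7] M [-0.03 -0.54  0.  ] open 0.186 pivot [0.3312 0.0341 0.1863] az -0.06 tilt 0.136 hole [0.4696 0.0258 0.2053]
```

```bash
python3 -m jog '[[[0.03,0.15,0],[0.007,0,0],0],[[0.03,0.15,0],[0.007,0,0],0],[[0.03,0.15,0],[0.007,0,0],0]]'
python3 plan.py 0.467 -.057 .09 3
python3 -m jog '[[[0,0.15,0],[0.007,0,0],0],[[0,0.15,0],[0.007,0,0],0]]'
python3 plan.py 0.467 -.057 .075 3
```

```text
time_s: 13.12
eef_pos: [0.5491, 0.0221, 0.2007]
eef_rot: [-0.486, 0.546, 0.509, -0.454]
wrist_force: [3.2, -0.6, -0.1]
opening: 0.192
t 13.12 F [ 3.2 -0.6 -0.1] open 0.192 total cm [0.05 0.39 0.07] turn [ 0.022 -0.003 -0.002]
3 rows of [0.02, 0.13, 0.02] [0.0072, -0.0011, -0.0006]
t 13.12 F [ 3.2 -0.6 -0.1] M [-0.11 -0.5   0.1 ] open 0.192 pivot [0.3313 0.0346 0.1862] az -0.06 tilt 0.112 hole [0.4702 0.0262 0.2018]
time_s: 13.28
eef_pos: [0.5494, 0.0216, 0.1976]
eef_rot: [-0.49, 0.542, 0.505, -0.459]
wrist_force: [2.8, -4.0, 1.0]
opening: 0.188
t 13.28 F [ 2.8 -4.   1. ] open 0.188 total cm [0.1  0.41 0.09] turn [ 0.021 -0.003 -0.003]
3 rows of [0.03, 0.14, 0.03] [0.007, -0.0011, -0.0009]
t 13.28 F [ 2.8 -4.   1. ] M [-0.61 -0.34 -0.04] open 0.188 pivot [0.3315 0.0341 0.1866] az -0.06 tilt 0.096 hole [0.4706 0.0257 0.2   ]
```

```bash
python3 -m jog '[[[-0.1,0,0],[0,0,0],0],[[0,0,0],[0,0,0],0]]'
python3 plan.py
python3 -m jog '[[[0,0.12,0],[0.006,0,0],0],[[0,0.12,0],[0.006,0,0],0]]'
python3 plan.py
```

```text
time_s: 13.45
eef_pos: [0.5495, 0.0206, 0.1971]
eef_rot: [-0.491, 0.542, 0.505, -0.459]
wrist_force: [4.1, -0.8, 0.8]
opening: 0.186
t 13.45 F [ 4.1 -0.8  0.8] M [-0.11 -0.6   0.07] open 0.186 pivot [0.3315 0.0332 0.1863] az -0.061 tilt 0.095 hole [0.4706 0.0247 0.1996]
time_s: 13.62
eef_pos: [0.5497, 0.0207, 0.1948]
eef_rot: [-0.494, 0.539, 0.503, -0.462]
wrist_force: [4.2, -1.2, 0.1]
opening: 0.187
t 13.62 F [ 4.2 -1.2  0.1] M [-0.14 -0.5   0.08] open 0.187 pivot [0.3316 0.0333 0.1867] az -0.061 tilt 0.083 hole [0.4709 0.0249 0.1982]
```

Tilt is now below 0.1 rad with no upward force, so the peg is entering the hole. I'll keep lowering.

```bash
python3 -m jog '[[[0,0.15,0],[0.007,0,0],0],[[0,0.15,0],[0.007,0,0],0],[[0,0.15,0],[0.007,0,0],0]]'
python3 plan.py
python3 -m jog '[[[0,0.15,0],[0.007,0,0],0],[[0,0.15,0],[0.007,0,0],0],[[0,0.15,0],[0.007,0,0],0]]'
python3 plan.py .468 -.064 .02 3
```

```text
time_s: 13.87
eef_pos: [0.5498, 0.0207, 0.19]
eef_rot: [-0.5, 0.533, 0.497, -0.467]
wrist_force: [3.4, 0.4, -0.1]
opening: 0.188
t 13.87 F [ 3.4  0.4 -0.1] M [-0.17 -0.51  0.01] open 0.188 pivot [0.3316 0.0333 0.1869] az -0.061 tilt 0.059 hole [0.4711 0.0248 0.1952]
time_s: 14.12
eef_pos: [0.5498, 0.0205, 0.1848]
eef_rot: [-0.507, 0.527, 0.491, -0.473]
wrist_force: [3.2, -1.1, 0.7]
opening: 0.184
t 14.12 F [ 3.2 -1.1  0.7] open 0.184 total cm [0.06 0.33 0.13] turn [ 0.015  0.003 -0.002]
3 rows of [0.02, 0.11, 0.04] [0.0051, 0.001, -0.0005]
t 14.12 F [ 3.2 -1.1  0.7] M [-0.23 -0.46  0.06] open 0.184 pivot [0.3316 0.0332 0.187 ] az -0.061 tilt 0.035 hole [0.4713 0.0247 0.192 ]
```

```bash
python3 -m jog '[[[0,0.13,0],[0.006,0,0],0],[[0,0.13,0],[0.006,0,0],0],[[0,0.12,0],[0.005,0,0],0]]'
python3 plan.py
python3 -m jog '[[[0,0.12,0],[0.005,0,0],0],[[0,0.12,0],[0.005,0,0],0],[[0,0.08,0],[0.005,0,0],0]]'
python3 plan.py .468 -.064 0 1
```

```text
time_s: 14.37
eef_pos: [0.5498, 0.0205, 0.1803]
eef_rot: [-0.512, 0.522, 0.487, -0.478]
wrist_force: [3.3, -0.8, 0.3]
opening: 0.187
t 14.37 F [ 3.3 -0.8  0.3] M [-0.19 -0.44 -0.02] open 0.187 pivot [0.3317 0.0331 0.1868] az -0.061 tilt 0.015 hole [0.4714 0.0246 0.1889]
time_s: 14.62
eef_pos: [0.5497, 0.0204, 0.1767]
eef_rot: [-0.516, 0.518, 0.482, -0.483]
wrist_force: [2.6, -1.7, 0.9]
opening: 0.185
t 14.62 F [ 2.6 -1.7  0.9] open 0.185 total cm [ 0.07 -0.04  0.11] turn [-0.002  0.003 -0.002]
1 rows of [0.07, -0.04, 0.11] [-0.0018, 0.003, -0.0017]
t 14.62 F [ 2.6 -1.7  0.9] M [-0.25 -0.27 -0.04] open 0.185 pivot [0.3317 0.0331 0.1869] az -0.061 tilt -0.002 hole [0.4714 0.0245 0.1867]
```

The bar is level. I'll ease off the pull so the peg takes the load, then check before releasing.

```bash
python3 -m jog '[[[0,0,-0.1],[0,0,0],0],[[0,0,-0.1],[0,0,0],0],[[0,0,0],[0,0,0],0]]'; python3 plan.py
python3 - <<'E'
from st import *
c=snap("side","s7",(200,120,350,232),5.3)
E
```

```text
time_s: 14.87
eef_pos: [0.5497, 0.0203, 0.176]
eef_rot: [0.518, -0.516, -0.481, 0.484]
wrist_force: [1.0, -1.2, 1.5]
opening: 0.183
t 14.87 F [ 1.  -1.2  1.5] M [-0.28 -0.4   0.  ] open 0.183 pivot [0.3318 0.0329 0.1875] az -0.061 tilt -0.008 hole [0.4716 0.0244 0.1864]
```

View pics/s7.png

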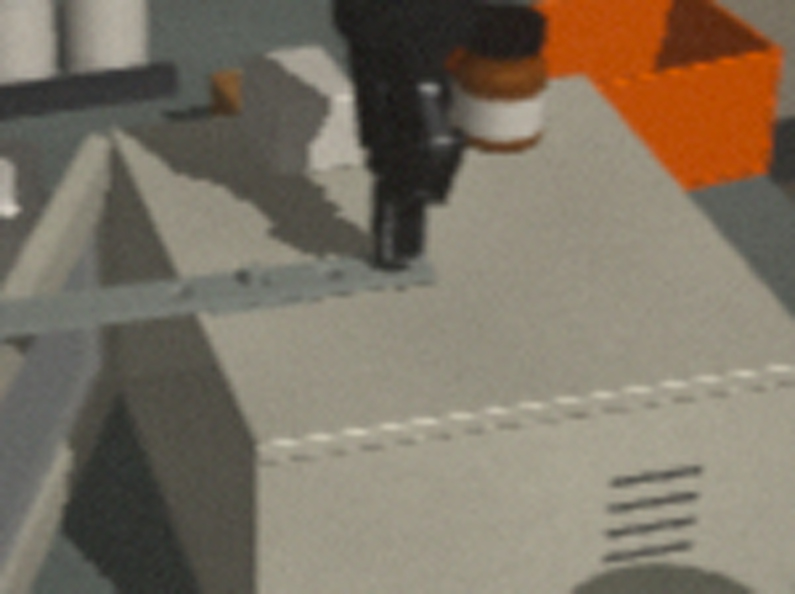

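The door stands open and the bar lies flat, with the peg in the middle hole at (245,275). The peg now carries the load. I'll release and lift off.

```bash
python3 -m jog '[[[0,0,0],[0,0,0],2.6],[[0,0,0],[0,0,0],3],[[0,0,0],[0,0,0],3.4],[[0,0,0],[0,0,0],3.4],[[0,0,0],[0,0,0],3.4]]'; python3 plan.py
python3 -m jog '[[[0,-0.8,0],[0,0,0],3.4],[[0,-1.5,0],[0,0,0],3.4],[[0,-2,0],[0,0,0],3.4],[[0,-2.5,0],[0,0,0],3.4],[[0,-2.5,0],[0,0,0],3.4],[[0,-2.5,0],[0,0,0],3.4],[[0,-2,0],[0,0,0],3.4],[[0,0,0],[0,0,0],3.4],[[0,0,0],[0,0,0],3.4],[[0,0,0],[0,0,0],3.4],[[0,0,0],[0,0,0],3.4],[[0,0,0],[0,0,0],3.4]]'
python3 - <<'E'
from st import *
c=snap("wrist","w8",fx=1.5); P=cloud(c)
o,p,R=state(); print(o["wrist_force"])
d=Rz=np.array([np.cos(-.061),np.sin(-.061)])
for r in (.03,.06,.08,.12,.16,.197,.228):
    X=np.array([.3318,.0329])+d*r+8e-3*np.array([-d[1],d[0]]); u,v=np.round(proj(c,[*X,.19])).astype(int)
    if 0<=u<512 and 0<=v<384: print(r,u,v,P[v,u].round(4))
E
```

```text
time_s: 15.33
eef_pos: [0.5485, 0.0217, 0.175]
eef_rot: [0.519, -0.515, -0.481, 0.484]
wrist_force: [0.3, -0.1, 0.5]
opening: 0.397
t 15.33 F [ 0.3 -0.1  0.5] M [-0.03  0.01 -0.05] open 0.397 pivot [0.3306 0.0342 0.187 ] az -0.061 tilt -0.01 hole [0.4703 0.0258 0.1856]
time_s: 16.33
eef_pos: [0.5472, 0.0227, 0.3205]
eef_rot: [0.52, -0.513, -0.481, 0.485]
wrist_force: [-0.2, -0.5, -0.7]
opening: 0.397
[-0.05583593 -0.1421864  -0.74884099]
0.08 263 17 [0.4122 0.0358 0.191 ]
0.12 263 70 [0.4525 0.0331 0.1914]
0.16 264 118 [0.4922 0.0314 0.1904]
0.197 264 159 [0.5291 0.029  0.1898]
0.228 264 191 [0.5495 0.0273 0.2237]
```

View pics/w8.png

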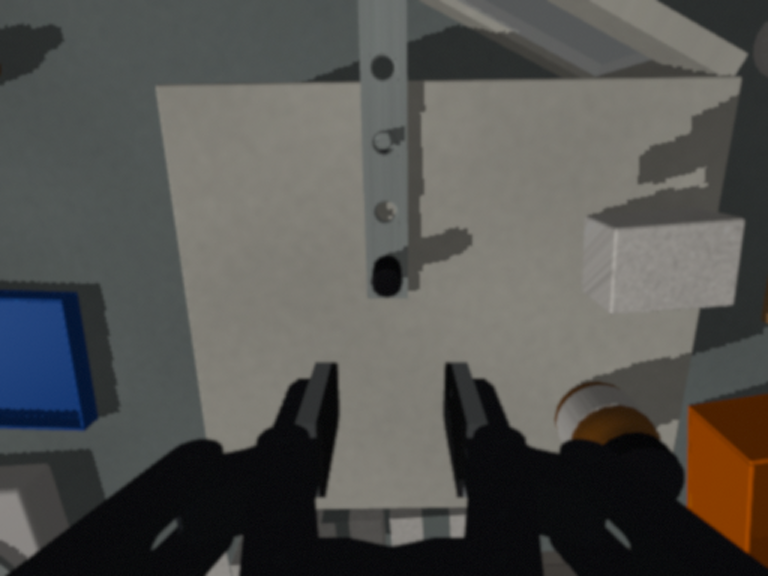

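The peg stands through the middle hole at (382,142). The bar is level, with its upper face at z≈0.190–0.191 along its length, and the door is held open. The carton and jar are standing in place, and the gripper is clear. Handing in.

```bash
python3 -c "
from bench import ctrl
ctrl.hand_in()"
```

```text
the job is handed in; nothing more can be done
```

The drying cabinet's door is propped ajar: the bar's middle hole is over the peg, the bar lies flat, and the door stays open with the robot clear. I handed it in at about 16.4 s.

- **How it went:** I gripped the bar by its knob, tipped it up about 0.19 rad and drew the door open to about 0.47 rad. I then swung the bar over the peg and lowered it in small steps. One light sideways touch of about 4 N led to a 1 mm correction, and the bar then went down freely. No force reading at the end of a move came near the 30 N limit.
- **Last checks:** After I let go and lifted away, the last picture showed the peg through the middle hole. The bar's upper face was level at z≈0.190–0.191, and the door was standing open.
- **Other objects:** The carton and jar on top were in place. I did not check the items on the table one by one, but nothing passed near them.
- **What disagreed:** My first grip closed just above the knob. The fingertips really stood about 25 mm higher than the reported tool position. I opened, went lower and gripped again. That did not move the bar, and no force showed at the wrist.

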